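# Bolt the yellow steel chest shut

### The arm

A 6-joint arm with a two-finger parallel gripper is mounted at the origin on the work surface. World frame = base frame: x ahead of the robot, y to its left, z up, the work surface at z = 0. Lengths are in mm, angles in rad, forces in N, time in s.
With the tool pointing down it reaches from about 275 to 750 mm from the base axis. Payload 10.2 kg.
Tool frame: the origin (TCP) lies at the very end of the fingers, on their centre line; the grasp point (between the pads) lies 19 mm behind it; z points along the fingers, x is the direction in which the jaws open and shut, and the axes are right-handed (so a half turn about z gives the same grasp; the last joint's range is limited). The gripper opens to 85 mm and grips with 20 to 120 N. Pads are 22 mm wide; open, the fingers measure 114 mm over their backs; the gripper's body (76 mm by 85 mm) begins 54 mm behind the grasp point. The pads swing forward as they close: fully open they stand 13 mm farther back than shut.
Start: joints at [-1.505, 0.313, 1.498, -0, 1.331, -0.223], TCP at [149.508, -503.268, 231.294] pointing down, gripper open.
Joint ranges: [-2.94, 2.94], [-0.97, 2.17], [0.19, 2.56], [-1.23, 4.37], [0.02, 3.11], [-2.88, 2.88]. Speed limits (rad/s): [2.39, 2.39, 3.01, 3.14, 3.14, 3.14].

### API

Orientations are given as a unit quaternion [w, x, y, z].
In Python, from rig import telemetry, capture, camera_model, finish_job gives the robot as it stands.
- The arm moves only by the shell command python3 -m inch 'ROWS' [FORCE]. ROWS is JSON, a list of rows, each a list of 5 numbers: the shift along the tool's x, y, z in m, then the turn about the tool's z in rad, then the finger opening in m, from 0 to 0.0854. A call has exactly 5 rows; each row shifts and turns the pose as measured when the row begins, along the tool's axes as they then stand; what a row does not reach is not made up. A row lasts 1/12 s, in which the tool goes at most 41.7 mm and 7.16 degrees, less where a joint would pass 70% of its speed; a pose out of reach is approached as far as the arm can. A call with a gripper value outside its range is refused whole. The fingers move at their own pace and stop on an object; FORCE is the grip in N (left out, the last holds). Time passes only in rows, so rows that do not move let the fingers close, or fill a call up. It gives the time, the measured TCP pose, the force and the opening at its end, in the units of the state.
- telemetry.sense(): the state, without advancing time (a new reading comes with each control period).
- capture(name): name is "scene" or "top" or "wrist"; returns the picture (480x640x3 uint8, blue, green, red); there is no depth.
- camera_model(name): a dict with "mtx" (3x3 intrinsics, pixels), "camera_from_world" (4x4, takes a point from world to camera coordinates). Camera axes: x right, y down, z forward; pixel columns grow to the right and rows downward; lengths in mm; the calibration is good to about 2 mm. A picture is of the moment at which its call begins: read the wrist's pose just before it. camera_model takes no time and is no camera call; for the wrist camera it gives the pose at the moment of the call.
- finish_job(): hands the job in, once; it reports no verdict.
The state is a dict: "time_s": time; "joints": joint angles; "dq": joint speeds; "tau": joint torques, N m; "eef_pos": TCP position; "ee_rot": TCP orientation; "force": force on the tool from outside, world axes, zero at the start; "wrist_torque": the same for the moment, N m; "grip_width": opening from 0.0 (shut) to 1.0 (fully open).
Only numpy, scipy, OpenCV 4.12 (cv2) and the standard library are available. Lean on these libraries where they do the work, as an engineer would, in place of code of your own. Each camera call takes 0.05 s, during which the arm holds its last target. There are 200 camera calls.

### The job

Bolt the yellow chest shut: raise the bolt's handle out of its rest, slide the bolt across with the handle raised, and turn the handle down until it lies fully home in the keeper's notch, then let go. The keeper is not screwed on quite true, so feel for the notch and never force the handle against the keeper or the guide: press gently, no more than 40 N there. Leave the filter and the roll on the chest's top where they are.

Things in the scene. Friction and masses are not known exactly. Their poses are not given: they have to be found in the camera images.
- chest: yellow painted steel chest fixed on the bench, 270 (x) by 420 (y) by 120 mm high, flat top. Origin: centre of its underside; z up. A galvanised barrel bolt lies along its y on the top and closes towards its +y; the handle turns down towards its -x side. In this frame the rod's axis is the line x = +20, z = 165 mm. Three hoops over the rod rise 14 mm above its axis.
- guide_rest (a point): on the chest, at rod-axis height: middle of the rest notch, 26 mm wide, in the guide, an upright steel plate 20 to 26 mm in front (-x) of the rod's axis, upper edge 14 mm above the axis. After the rest its wall runs from bolt = 19 to 69 mm. Over a wall (here or at the keeper) the handle leans only to about 0.75 to 0.8 rad from upright, where it lies on the plate's edge.
- keeper_nominal (a point): on the chest, at rod-axis height: where the middle of the keeper's notch should be (bolt = 85 mm). The keeper, a notched steel plate 28 to 34 mm in front (-x) of the axis, edge 20 mm above it, is screwed on through slotted holes: its 13.5 mm wide notch really lies up to 8 mm either way along the chest's y. Plate on both sides of it. In the notch the handle turns down to its floor, about 1.45 rad.
- handle: the bolt's handle: round steel bar, 10 mm thick, reaching 82 mm out from the rod's axis. Origin on the axis; its z points out along the bar: the tilt of z is the handle's turn, 0 upright, growing as it goes down towards the chest's -x, about 1.45 rad fully down. Its y is the chest's y. Turns stiffly (0.06 N m), stays where left, slides with the rod. At the start it lies in the rest notch.
- handle_grip (a point): point on the handle bar's centre line, 65 mm out from the rod's axis: a good place to pinch it from above, fingers closing along the rod; 20 to 25 mm of free bar lie between it and the plates when the handle is down. By leverage a push here bears on a plate about twice as hard. Its axes are the handle's.
- bolt (a joint): how far the bolt is slid towards the chest's +y, m: 0 fully open, stop at 0.102; the handle's centre line lies at y = -90 mm + this in the chest's frame. It slides with about 2.5 N of friction and stays where it is left.
- filter_a: grey round respirator filter, 84 mm wide, 55 high, on the chest's top beyond the keeper, at the back; bystander
- tape_roll: black roll, 72 mm wide, 25 high, lying on the chest's top beyond the keeper, in front; bystander

How it is judged (in metres and radians):
On the way, in this order (a step that is already met when the one before it is completed fails the run):
1. the handle is raised out of its rest (under 0.95 rad from upright) (angle between handle's own z axis and vertical below 0.95 rad), for 0.1 s.
2. the bolt is slid across (over 70 mm) with the handle raised (value of joint bolt above 0.07 m and angle between handle's own z axis and vertical below 0.95 rad), for 0.1 s.
At the end, for the whole second after the job is handed in: The bolt is slid across (over 72 mm) and its handle lies at rest, down in the keeper's notch, more than 1.36 rad from upright (value of joint bolt above 0.072 m and angle between handle's own z axis and vertical above 1.36 rad and angular speed of handle below 0.05 rad/s); the robot touches nothing.
It fails at once if the handle is forced against the guide or keeper (over 40 N) (contact force between handle and chest above 40 N).
It fails at once if the filter or the roll on the chest is shifted by more than 40 mm (distance of any of filter_a, tape_roll from where it was at the start of the episode above 0.04 m).
It also fails if it takes over 64 s, if anything falls off the work surface, if the arm or the gripper's body presses on something with over 40 N, if the wrist force passes 120 N, or if a joint passes its speed limit or range.

## Working session

There is one attempt and no reset: what is moved stays moved. The work goes in short steps, Python scripts to look and compute and a shell command to move; the robot and the scene stay as the last step left them, time stands still between calls to the robot, and variables do not carry over. Pictures are saved under pics/ and viewed, about 8 in all and at most 12, crops included, and the job is handed in when it is done.

```bash
mkdir -p pics; ls
python3 - <<'E'
from rig import telemetry, capture, camera_model
import cv2,numpy as np
print(telemetry.sense())
a=capture("scene");b=capture("top")
cv2.imwrite("pics/scene.png",a);cv2.imwrite("pics/top.png",b)
for n in("scene","top"):print(camera_model(n))
E
```

```text
pics
{'time_s': 0.0, 'joints': array([-1.50539782e+00,  3.13437995e-01,  1.49844827e+00,  3.27851110e-05,
        1.33101096e+00, -2.23383118e-01]), 'dq': array([-4.02649683e-04,  5.37453294e-04,  1.07105316e-03,  6.85282077e-05,
       -3.57463633e-04, -1.87287877e-04]), 'tau': array([-4.32174802e-04, -4.12270081e+01, -2.59745461e+01, -2.07594721e-04,
        4.13996866e-03, -1.84297625e-05]), 'eef_pos': array([ 149.49910503, -502.99054335,  230.73701402]), 'ee_rot': array([-5.06527035e-04,  8.01491261e-01, -5.98006131e-01, -4.11289303e-04]), 'force': array([ 0.31032198, -0.27965887, -0.66150225]), 'wrist_torque': array([-0.02676229, -0.047256  ,  0.01776228]), 'grip_width': 0.9997737802553824}
{'mtx': array([[576.4020851 ,   0.        , 312.46961637],
       [  0.        , 576.4020851 , 238.9489729 ],
       [  0.        ,   0.        ,   1.        ]]), 'camera_from_world': array([[-5.02572134e-01,  8.64356993e-01,  1.75567241e-02,
         2.33146118e+02],
       [ 5.42280878e-01,  3.30989996e-01, -7.72254539e-01,
        -2.00857402e+02],
       [-6.73314711e-01, -3.78592935e-01, -6.35070617e-01,
         1.27262038e+03],
       [ 0.00000000e+00,  0.00000000e+00,  0.00000000e+00,
         1.00000000e+00]])}
{'mtx': array([[564.32675103,   0.        , 313.55747065],
       [  0.        , 564.32675103, 234.3676201 ],
       [  0.        ,   0.        ,   1.        ]]), 'camera_from_world': array([[-9.16330478e-03, -9.99954702e-01,  2.57458956e-03,
         5.84510006e+01],
       [-9.97474062e-01,  8.95914782e-03, -7.04643810e-02,
         5.69283463e+02],
       [ 7.04381229e-02, -3.21377291e-03, -9.97510974e-01,
         1.00550846e+03],
       [ 0.00000000e+00,  0.00000000e+00,  0.00000000e+00,
         1.00000000e+00]])}
```

View pics/top.png

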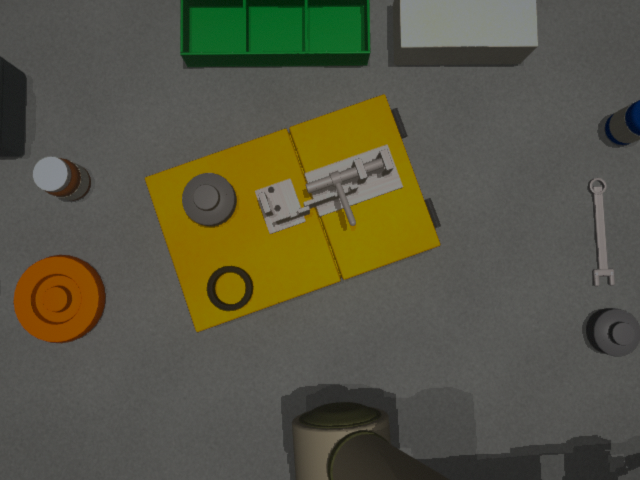

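View pics/scene.png

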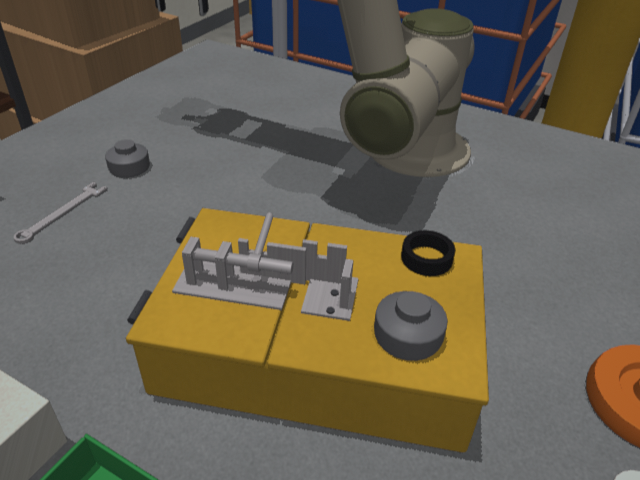

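The top view shows the chest with corners near (146,178), (386,96), (439,245) and (196,331). The handle runs from about (335,180) to (352,222), the filter is at (208,200) and the roll at (230,288). The scene view shows the keeper's notch near (323,258).

```bash
cat > h.py <<'E'
import cv2,numpy as np
from rig import telemetry,capture,camera_model
from scipy.spatial.transform import Rotation as R
def ray(m,uv):
    K=m["mtx"];T=m["camera_from_world"];Rm=T[:3,:3];c=-Rm.T@T[:3,3]
    d=Rm.T@np.linalg.solve(K,np.array([uv[0],uv[1],1.]));return c,d
def onz(m,uv,z):
    c,d=ray(m,uv);return c+d*(z-c[2])/d[2]
def proj(m,p):
    T=m["camera_from_world"];q=m["mtx"]@(T[:3,:3]@np.asarray(p,float)+T[:3,3]);return q[:2]/q[2]
def quat(q):return R.from_quat(q,scalar_first=True)
E
cat > m1.py <<'E'
from h import *
m=camera_model("top");im=cv2.imread("pics/top.png");hsv=cv2.cvtColor(im,cv2.COLOR_BGR2HSV)
mask=cv2.inRange(hsv,(18,150,60),(32,255,255))
cs,_=cv2.findContours(mask,cv2.RETR_EXTERNAL,cv2.CHAIN_APPROX_NONE)
P=np.vstack([c for c in cs if cv2.contourArea(c)>1000])[:,0,:]
W=np.array([onz(m,p,120)[:2] for p in P],np.float32)
r=cv2.minAreaRect(W);print(r)
bx=cv2.boxPoints(r);print(bx);print([proj(m,[*b,120]).round(0) for b in bx])
# scene
ms=camera_model("scene");ims=cv2.imread("pics/scene.png");
c=np.array(r[0]);
from math import *
ang=radians(r[2])
for k in range(4):
    a=ang+k*pi/2
    if abs((a+pi)%(2*pi)-pi)<pi/4:yaw=(a+pi)%(2*pi)-pi
print("yaw",yaw)
def cw(p):
    p=np.array(p,float);return np.array([c[0]+cos(yaw)*p[0]-sin(yaw)*p[1],c[1]+sin(yaw)*p[0]+cos(yaw)*p[1],p[2]])
t=1.45
for n,p in dict(axis0=[20,-90,165],grip=[20-65*sin(t),-90,165+65*cos(t)],tip=[20-82*sin(t),-90,165+82*cos(t)],keep=[20-31,-5,185]).items():print(n,cw(p),proj(m,cw(p)),proj(ms,cw(p)))
a=cv2.resize(im[130:250,240:420],None,fx=4,fy=4,interpolation=2)
b=cv2.resize(ims[200:330,165:365],None,fx=4,fy=4,interpolation=2)[:, :]
cv2.imwrite("pics/ctop.png",a);cv2.imwrite("pics/cscene.png",b)
E
python3 m1.py
```

```text
((601.8472290039062, 88.95256042480469), (269.22711181640625, 423.7513732910156), 19.012142181396484)
[[ 405.5545    245.41747 ]
 [ 543.5993   -155.21806 ]
 [ 798.13995   -67.512344]
 [ 660.09515   333.12317 ]]
[array([196., 332.]), array([441., 245.]), array([385.,  93.]), array([144., 177.])]
yaw 0.33182447892266564
axis0 [650.07538721  10.37747051 165.        ] [340.63339687 176.65189917] [247.62477329 260.91837439]
grip [589.0689833  -10.64318137 172.83268001] [354.94213897 214.64243637] [260.78405092 225.17225241]
tip [573.11346228 -16.14089032 174.88122709] [358.74966418 224.75163584] [263.98100996 216.48796966]
keep [593.07612646  80.64185888 185.        ] [295.79611694 211.72347939] [318.85447087 242.58965774]
```

View pics/cscene.png

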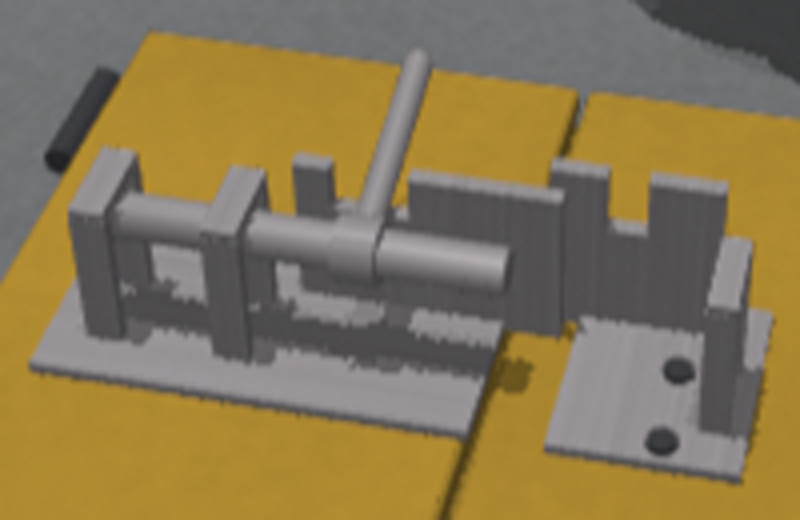

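View pics/ctop.png

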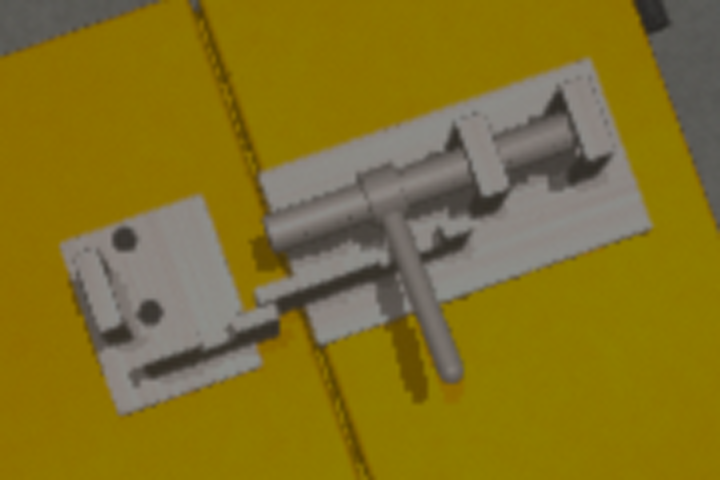

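```bash
cat > m2.py <<'E'
from h import *
c=np.array([601.85,88.95]);yaw=0.3318;Rz=np.array([[np.cos(yaw),-np.sin(yaw)],[np.sin(yaw),np.cos(yaw)]])
def toc(w):return Rz.T@(np.asarray(w)[:2]-c)
def cw(p):return np.r_[c+Rz@np.array(p[:2]),p[2]]
if __name__=="__main__":
    ms=camera_model("scene");mt=camera_model("top")
    S=lambda u,v,z:print("S",toc(onz(ms,(u/4+165-.375,v/4+200-.375),z)).round(1))
    T=lambda u,v,z:print("T",toc(onz(mt,(u/4+240-.375,v/4+130-.375),z)).round(1))
    S(609,177,185);S(650,182,185);S(553,170,185);S(727,192,185);S(410,180,179);S(563,198,179)
    print("handle tip,collar")
    T(452,372,175);T(383,185,170);S(420,58,175)
    print("posts of hoop tops T");T(455,120,179);T(475,117,179);T(507,190,179)
    print("guide wall end (top)");T(258,296,179);T(278,318,185)
    # triangulate tip
    a,d=ray(ms,(420/4+164.6,57/4+199.6));b,e=ray(mt,(452/4+239.6,374/4+129.6))
    s=np.linalg.lstsq(np.c_[d,-e],b-a,rcond=None)[0];p=a+d*s[0];q=b+e*s[1];print(p,q,toc(p),toc(q))
E
python3 m2.py
```

```text
S [-8. -7.]
S [-8.3  6. ]
S [ -7.6 -24.8]
S [-8.7 30.4]
S [ -0.1 -69.5]
S [ -1.9 -20.4]
handle tip,collar
T [-55.1 -82.2]
T [ 23.2 -82.1]
S [-68.1 -83.8]
posts of hoop tops T
T [  36.4 -116.1]
T [  34.9 -123.8]
T [   4.  -125.8]
guide wall end (top)
T [ -2.8 -21.3]
T [-14.  -25.5]
[574.69494133  -5.64041841 184.49683703] [574.88862189  -5.97488651 184.53865809] [-56.48634648 -80.58558884] [-56.41218116 -80.96490478]
```

```bash
cat > st.py <<'E'
from m2 import *
import sys
s=telemetry.sense();p=s["eef_pos"];M=quat(s["ee_rot"]).as_matrix()
q=toc(p);f=Rz.T@s["force"][:2]
print("t %.2f chest xyz %s grip z %.1f F(chest) %s w %.3f tilt %.3f"%(s["time_s"],np.r_[q,p[2]].round(1),p[2]+19-165,np.r_[f,s["force"][2]].round(1),s["grip_width"],M[2,2]))
yt=np.arctan2(M[1,0],M[0,0]); print("turn about tool z needed %.4f"%(-((yaw-np.pi/2)-yt)))
if len(sys.argv)>1:
    g=np.r_[c+Rz@np.array([float(sys.argv[1]),float(sys.argv[2])]),float(sys.argv[3])]
    yd=yaw-np.pi/2;X=np.array([np.cos(yd),np.sin(yd),0]);Z=np.array([0,0,-1]);Y=np.cross(Z,X)
    print("delta tool(aligned) mm",((g-p)@np.c_[X,Y,Z]).round(1), "tool(now)",((g-p)@M).round(1))
E
python3 st.py -43.4 -81.5 230
```

```text
t 0.10 chest xyz [-620.5 -412.4  230.8] grip z 84.8 F(chest) [0.2 0.8 0.1] w 0.998 tilt -1.000
turn about tool z needed -0.0430
delta tool(aligned) mm [-330.9 -577.1    0.8] tool(now) [-355.3 -562.4    1.3]
```

```bash
python3 -m inch '[[-0.0215,-0.034,0,-0.043,0.05],[-0.0205,-0.035,0,0,0.05],[-0.0205,-0.035,0,0,0.05],[-0.0205,-0.035,0,0,0.05],[-0.0205,-0.035,0,0,0.05]]' 30
python3 -m inch '[[-0.0205,-0.035,0,0,0.05],[-0.0205,-0.035,0,0,0.05],[-0.0205,-0.035,0,0,0.05],[-0.0205,-0.035,0,0,0.05],[-0.0205,-0.035,0,0,0.05]]'
python3 st.py -43.4 -81.5 230
```

```text
time_s: 0.52
eef_pos: [281.0, -348.2, 228.1]
ee_rot: [-0.001, 0.812, -0.584, -0.002]
force: [0.7, -0.5, 0.4]
grip_width: 0.583
time_s: 0.93
eef_pos: [416.0, -189.2, 228.1]
ee_rot: [-0.001, 0.811, -0.585, -0.002]
force: [0.3, -0.9, 0.5]
grip_width: 0.587
t 0.93 chest xyz [-266.3 -202.4  228.1] grip z 82.1 F(chest) [-0.  -0.9  0.5] w 0.587 tilt -1.000
turn about tool z needed -0.0107
delta tool(aligned) mm [-120.9 -222.9   -1.9] tool(now) [-123.3 -221.6   -1.3]
```

```bash
python3 -m inch '[[-0.0195,-0.035,0,-0.01,0.05],[-0.0195,-0.035,0,0,0.05],[-0.0195,-0.035,0,0,0.05],[-0.0195,-0.035,0,0,0.05],[-0.0195,-0.035,0,0,0.05]]'
python3 -m inch '[[-0.018,-0.036,0,0,0.05],[-0.006,-0.011,0,0,0.05],[0,0,0,0,0.05],[0,0,0,0,0.05],[0,0,0,0,0.05]]'
python3 st.py -43.4 -81.5 230
python3 - <<'E'
from h import *
m=camera_model("wrist");im=capture("wrist");cv2.imwrite("pics/w1.png",im)
from m2 import cw
for p in ([20,-82,165],[-43.4,-82,179],[-11,-1.5,185],[-60,-82,184]):print(p,proj(m,cw(p)))
E
```

```text
time_s: 1.35
eef_pos: [552.8, -31.9, 227.8]
ee_rot: [-0.001, 0.814, -0.58, -0.003]
force: [0.1, -1.4, -0.3]
grip_width: 0.584
time_s: 1.77
eef_pos: [592.1, 14.2, 224.6]
ee_rot: [-0.001, 0.817, -0.577, -0.005]
force: [0.5, 0.5, 0.4]
grip_width: 0.584
t 1.77 chest xyz [-33.6 -67.5 224.6] grip z 78.6 F(chest) [0.6 0.3 0.4] w 0.584 tilt -1.000
turn about tool z needed 0.0089
delta tool(aligned) mm [14.   9.8 -5.4] tool(now) [13.9  9.9 -5.5]
[20, -82, 165] [350.72203383 162.31367711]
[-43.4, -82, 179] [348.58257919 301.38391027]
[-11, -1.5, 185] [167.90344048 235.42674902]
[-60, -82, 184] [348.20083566 338.36088972]
```

View pics/w1.png

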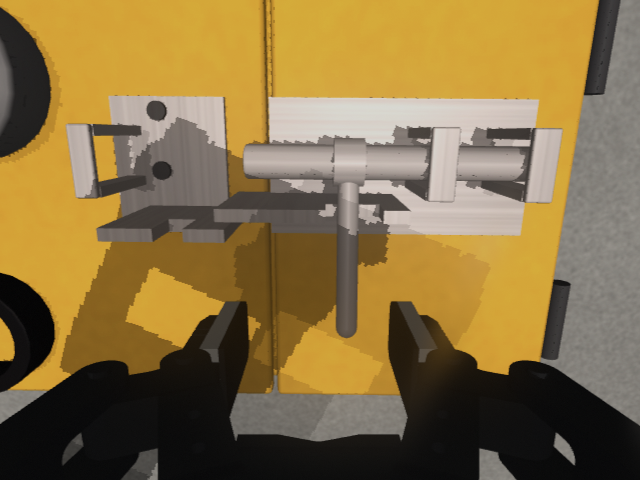

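The handle lies at columns 336–357 (predicted 348) and its tip at row 338. The keeper's notch is near columns 152–183, row 240 (predicted 168). All of it agrees with the chest estimate, so I go down to the bar.

```bash
python3 -m inch '[[0.0135,0.01,0,0.009,0.05],[0,0,0.02,0,0.05],[0,0,0.02,0,0.05],[0,0,0.015,0,0.05],[0,0,0,0,0.05]]'
python3 st.py -43.4 -81 162
```

```text
time_s: 2.23
eef_pos: [583.9, -8.5, 170.2]
ee_rot: [-0.001, 0.812, -0.584, -0.004]
force: [-0.7, 0.3, 0.1]
grip_width: 0.586
t 2.23 chest xyz [-48.7 -86.3 170.2] grip z 24.2 F(chest) [-0.5  0.5  0.1] w 0.586 tilt -1.000
turn about tool z needed -0.0088
delta tool(aligned) mm [-5.3 -5.3  8.2] tool(now) [-5.3 -5.3  8.2]
```

```bash
python3 -m inch '[[-0.005,-0.004,0.008,-0.004,0.05],[0,0,0,0,0.05],[0,0,0,0,0.015],[0,0,0,0,0.005],[0,0,0,0,0.0]]' 30
python3 -m inch '[[0,0,0,0,0],[0,0,0,0,0],[0,0,0,0,0],[0,0,0,0,0],[0,0,0,0,0]]' 30
python3 st.py -43.4 -81 162
```

```text
time_s: 2.65
eef_pos: [586.3, -4.2, 165.0]
ee_rot: [-0.002, 0.812, -0.584, -0.002]
force: [-1.6, 6.2, -0.8]
grip_width: 0.167
time_s: 3.07
eef_pos: [586.4, -4.1, 165.7]
ee_rot: [-0.002, 0.812, -0.583, -0.002]
force: [-0.3, 0.2, -1.6]
grip_width: 0.101
t 3.07 chest xyz [-44.9 -82.9 165.7] grip z 19.7 F(chest) [-0.2  0.3 -1.6] w 0.101 tilt -1.000
turn about tool z needed -0.0070
delta tool(aligned) mm [-1.9 -1.5  3.7] tool(now) [-1.9 -1.5  3.7]
```

```bash
python3 -m inch '[[0,-0.002,-0.006,0,0],[0,-0.003,-0.007,0,0],[0,-0.004,-0.007,0,0],[0,-0.005,-0.007,0,0],[0,0,0,0,0]]' 30
python3 st.py
python3 -m inch '[[0,-0.006,-0.007,0,0],[0,-0.006,-0.006,0,0],[0,-0.005,-0.004,0,0],[0,0,0,0,0],[0,0,0,0,0]]' 30
python3 st.py
```

```text
time_s: 3.48
eef_pos: [600.0, 0.7, 193.2]
ee_rot: [-0.0, 0.812, -0.584, -0.004]
force: [1.4, 0.4, -4.1]
grip_width: 0.1
t 3.48 chest xyz [-30.5 -82.9 193.2] grip z 47.2 F(chest) [ 1.5 -0.1 -4.1] w 0.100 tilt -1.000
turn about tool z needed -0.0072
time_s: 3.9
eef_pos: [616.1, 6.2, 209.0]
ee_rot: [0.001, 0.812, -0.583, -0.006]
force: [-1.3, -1.5, -4.7]
grip_width: 0.103
t 3.90 chest xyz [-13.5 -82.9 209. ] grip z 63.0 F(chest) [-1.7 -0.9 -4.7] w 0.103 tilt -1.000
turn about tool z needed -0.0071
```

```bash
python3 -m inch '[[-0.01,0,0,-0.003,0],[-0.014,0,0,0,0],[-0.014,0,0,0,0],[-0.014,0,0,0,0],[-0.010,0,0,0,0]]' 30
python3 st.py -13.5 -2.5 209
python3 -m inch '[[-0.006,0,0,0,0],[-0.002,0,0,0,0],[0,0,0,0,0],[0,0,0,0,0],[0,0,0,0,0]]' 30
python3 st.py -13.5 -2.5 209
```

```text
time_s: 4.32
eef_pos: [595.4, 65.7, 208.9]
ee_rot: [0.002, 0.812, -0.584, -0.003]
force: [3.3, -2.0, -7.2]
grip_width: 0.103
t 4.32 chest xyz [-13.6 -19.9 208.9] grip z 62.9 F(chest) [ 2.5 -2.9 -7.2] w 0.103 tilt -1.000
turn about tool z needed -0.0075
delta tool(aligned) mm [-17.4  -0.1  -0.1] tool(now) [-17.4  -0.    0. ]
time_s: 4.73
eef_pos: [591.4, 77.6, 208.9]
ee_rot: [0.002, 0.813, -0.582, -0.004]
force: [2.3, -0.5, -6.5]
grip_width: 0.102
t 4.73 chest xyz [-13.6  -7.3 208.9] grip z 62.9 F(chest) [ 2.  -1.2 -6.5] w 0.102 tilt -1.000
turn about tool z needed -0.0037
delta tool(aligned) mm [-4.8 -0.1 -0.1] tool(now) [-4.8 -0.1 -0.1]
```

```bash
python3 -m inch '[[-0.004,0,0,0,0],[-0.001,0,0,0,0],[0,0,0,0,0],[0,0,0,0,0],[0,0,0,0,0]]' 30
python3 st.py -13.5 -2.5 209
python3 - <<'E'
from h import *
a=capture("wrist");b=capture("scene")
a=a[100:380,170:470];b=cv2.resize(b[200:310,225:365],None,fx=4,fy=4,interpolation=2)
a=cv2.resize(a,(471,440));im=np.hstack([a,b])
im=cv2.resize(im,None,fx=.775,fy=.775) if im.shape[1]>800 else im
print(im.shape);cv2.imwrite("pics/w2.png",im)
E
```

```text
time_s: 5.15
eef_pos: [589.9, 81.7, 208.9]
ee_rot: [0.001, 0.813, -0.583, -0.004]
force: [1.8, -1.0, -6.1]
grip_width: 0.104
t 5.15 chest xyz [-13.6  -3.  208.9] grip z 62.9 F(chest) [ 1.4 -1.5 -6.1] w 0.104 tilt -1.000
turn about tool z needed -0.0053
delta tool(aligned) mm [-0.5 -0.1 -0.1] tool(now) [-0.5 -0.1 -0.1]
(341, 799, 3)
```

View pics/w2.png

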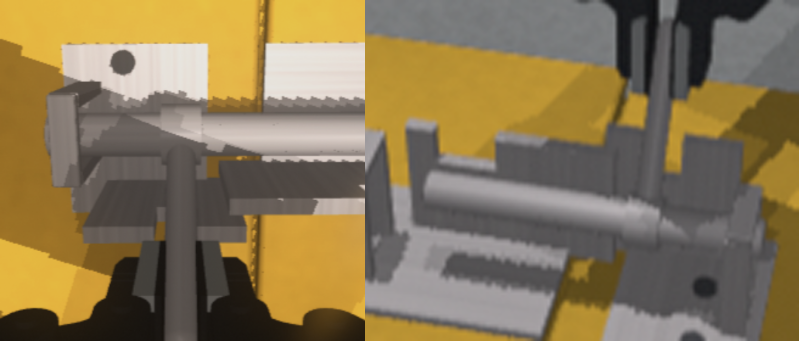

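Run:
```python
from h import *
from m2 import cw
m=camera_model("wrist");a=capture("wrist");cv2.imwrite("pics/w3raw.png",a)
b=cv2.resize(a[215:315,225:385],None,fx=5,fy=5,interpolation=2);cv2.imwrite("pics/w3.png",b)
for p in([-8,-2,185],[-14,-2,185],[-14,-15,185],[-14,-12,185]):print(p,proj(m,cw(p)),(proj(m,cw(p))-[225,215])*5)
```

```text
[-8, -2, 185] [314.77244667 286.08500679] [448.86223337 355.42503396]
[-14, -2, 185] [314.86369537 299.64054617] [449.31847684 423.20273084]
[-14, -15, 185] [346.08813562 299.56724905] [605.4406781  422.83624525]
[-14, -12, 185] [338.8803585  299.58416879] [569.40179249 422.92084393]
```

View pics/w3.png

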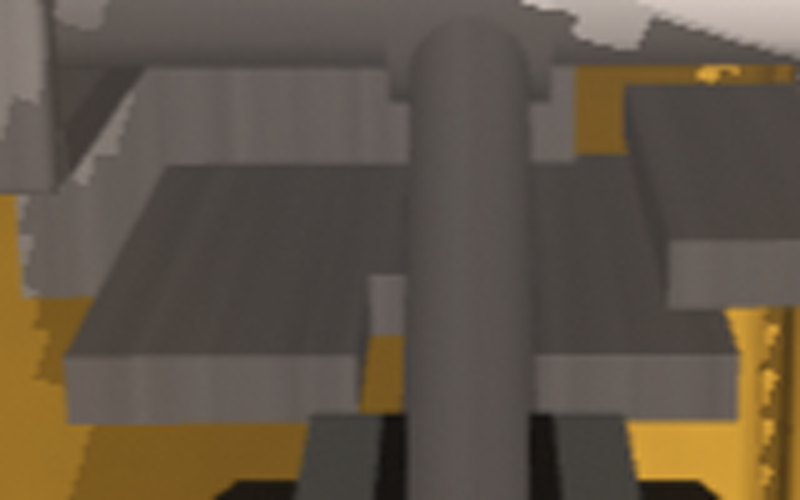

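```bash
python3 -m inch '[[-0.002,0,0,0,0],[0,0.003,0.002,0,0],[0,0.004,0.003,0,0],[0,0.003,0.003,0,0],[0,0,0,0,0]]' 25
python3 st.py -25 -0.8 200
```

```text
time_s: 5.72
eef_pos: [582.3, 81.2, 204.5]
ee_rot: [-0.003, 0.813, -0.583, 0.001]
force: [7.5, 0.9, -8.2]
grip_width: 0.105
t 5.72 chest xyz [-21.   -1.  204.5] grip z 58.5 F(chest) [ 7.4 -1.6 -8.2] w 0.105 tilt -1.000
turn about tool z needed -0.0052
delta tool(aligned) mm [-0.2  4.   4.5] tool(now) [-0.2  4.1  4.5]
```

```bash
python3 -m inch '[[0,0.003,0.003,0,0],[0,0.003,0.003,0,0],[0,0.002,0.003,0,0],[0,0,0,0,0],[0,0,0,0,0]]' 25
python3 st.py
python3 -m inch '[[0,0.002,0.003,0,0],[0,0.002,0.003,0,0],[0,0,0,0,0],[0,0,0,0,0],[0,0,0,0,0]]' 25
python3 st.py
```

```text
time_s: 6.13
eef_pos: [575.6, 78.8, 198.9]
ee_rot: [-0.006, 0.813, -0.583, 0.005]
force: [5.7, 0.9, -1.2]
grip_width: 0.104
t 6.13 chest xyz [-28.1  -1.  198.9] grip z 52.9 F(chest) [ 5.7 -1.  -1.2] w 0.104 tilt -1.000
turn about tool z needed -0.0051
time_s: 6.55
eef_pos: [571.9, 77.6, 194.5]
ee_rot: [-0.007, 0.813, -0.583, 0.006]
force: [2.6, -0.1, -0.7]
grip_width: 0.103
t 6.55 chest xyz [-32.   -1.  194.5] grip z 48.5 F(chest) [ 2.4 -0.9 -0.7] w 0.103 tilt -1.000
turn about tool z needed -0.0050
```

```bash
python3 -m inch '[[0,0.001,0.002,0,0],[0,0.002,0.002,0,0],[0,0.001,0.002,0,0],[0,0,0,0,0],[0,0,0,0,0]]' 25
python3 st.py
```

```text
time_s: 6.97
eef_pos: [567.9, 76.2, 189.6]
ee_rot: [-0.007, 0.813, -0.583, 0.006]
force: [2.9, 0.6, 3.1]
grip_width: 0.098
t 6.97 chest xyz [-36.2  -1.1 189.6] grip z 43.6 F(chest) [ 3.  -0.4  3.1] w 0.098 tilt -1.000
turn about tool z needed -0.0048
```

```bash
python3 -m inch '[[0,0.001,0.002,0,0],[0,0.001,0.003,0,0],[0,0.001,0.002,0,0],[0,0,0,0,0],[0,0,0,0,0]]' 25
python3 st.py
python3 - <<'E'
from h import *
a=capture("scene");b=cv2.resize(a[190:310,225:385],None,fx=4,fy=4,interpolation=2);cv2.imwrite("pics/s4.png",b)
E
```

```text
time_s: 7.38
eef_pos: [564.1, 74.8, 183.1]
ee_rot: [-0.006, 0.813, -0.582, 0.006]
force: [1.7, -0.4, 2.0]
grip_width: 0.101
t 7.38 chest xyz [-40.3  -1.  183.1] grip z 37.1 F(chest) [ 1.5 -0.9  2. ] w 0.101 tilt -1.000
turn about tool z needed -0.0044
```

View pics/s4.png

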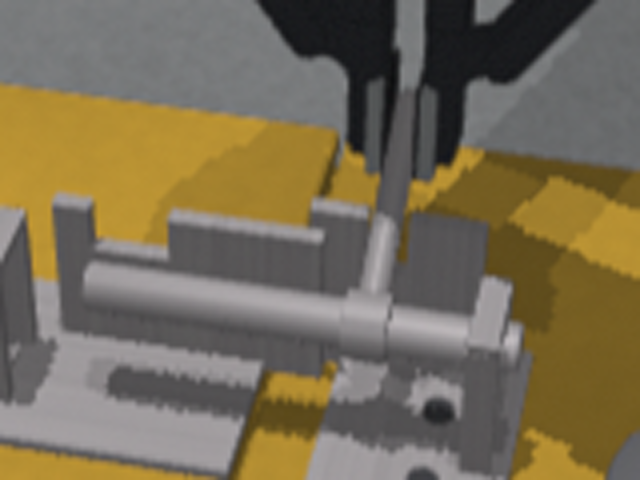

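The handle (crop column about 385, row 210) is going down between the two keeper plates, at columns 370 and 410, with the bar clear of both. I carry on down.

```bash
python3 -m inch '[[0,0.001,0.003,0,0],[0,0.001,0.003,0,0],[0,0.001,0.003,0,0],[0,0,0,0,0],[0,0,0,0,0]]' 25
python3 st.py
python3 -m inch '[[0,0.001,0.003,0,0],[0,0.0005,0.003,0,0],[0,0.0005,0.002,0,0],[0,0,0,0,0],[0,0,0,0,0]]' 25
python3 st.py
```

```text
time_s: 7.85
eef_pos: [560.2, 73.5, 174.3]
ee_rot: [-0.004, 0.813, -0.582, 0.005]
force: [1.8, -0.3, 4.6]
grip_width: 0.099
t 7.85 chest xyz [-44.4  -1.1 174.3] grip z 28.3 F(chest) [ 1.6 -0.9  4.6] w 0.099 tilt -1.000
turn about tool z needed -0.0041
time_s: 8.27
eef_pos: [557.7, 72.6, 166.5]
ee_rot: [-0.004, 0.813, -0.582, 0.004]
force: [0.4, -0.2, 4.1]
grip_width: 0.104
t 8.27 chest xyz [-47.1  -1.1 166.5] grip z 20.5 F(chest) [ 0.3 -0.3  4.1] w 0.104 tilt -1.000
turn about tool z needed -0.0039
```

```bash
python3 -m inch '[[0,0.0005,0.003,0,0],[0,0.0005,0.003,0,0],[0,0,0,0,0],[0,0,0,0,0],[0,0,0,0,0]]' 25
python3 st.py
python3 -m inch '[[0,0,0.0015,0,0],[0,0,0.0015,0,0],[0,0,0,0,0],[0,0,0,0,0],[0,0,0,0,0]]' 25
python3 st.py
```

```text
time_s: 8.68
eef_pos: [556.4, 72.2, 160.3]
ee_rot: [-0.003, 0.813, -0.582, 0.004]
force: [-0.8, -0.9, 2.9]
grip_width: 0.099
t 8.68 chest xyz [-48.4  -1.  160.3] grip z 14.3 F(chest) [-1.  -0.6  2.9] w 0.099 tilt -1.000
turn about tool z needed -0.0038
time_s: 9.1
eef_pos: [556.0, 72.1, 157.1]
ee_rot: [-0.002, 0.813, -0.582, 0.003]
force: [-1.4, -1.1, 4.7]
grip_width: 0.096
t 9.10 chest xyz [-48.8  -1.1 157.1] grip z 11.1 F(chest) [-1.7 -0.6  4.7] w 0.096 tilt -1.000
turn about tool z needed -0.0037
```

```bash
python3 -m inch '[[0,0,0.001,0,0],[0,0,0.001,0,0],[0,0,0,0,0],[0,0,0,0,0],[0,0,0,0,0]]' 25
python3 st.py
python3 -m inch '[[0,0,0.001,0,0],[0,0,0,0,0],[0,0,0,0,0],[0,0,0,0,0],[0,0,0,0,0]]' 25
python3 st.py
```

```text
time_s: 9.52
eef_pos: [555.9, 72.0, 155.4]
ee_rot: [-0.002, 0.813, -0.582, 0.003]
force: [-1.8, -1.9, 5.3]
grip_width: 0.101
t 9.52 chest xyz [-49.   -1.1 155.4] grip z 9.4 F(chest) [-2.3 -1.2  5.3] w 0.101 tilt -1.000
turn about tool z needed -0.0036
time_s: 9.93
eef_pos: [555.9, 72.0, 155.2]
ee_rot: [-0.002, 0.813, -0.582, 0.003]
force: [-2.2, -1.6, 4.4]
grip_width: 0.102
t 9.93 chest xyz [-48.9  -1.  155.2] grip z 9.2 F(chest) [-2.6 -0.8  4.4] w 0.102 tilt -1.000
turn about tool z needed -0.0035
```

```bash
python3 -m inch '[[0,0,0.0015,0,0],[0,0,0.0015,0,0],[0,0,0.0015,0,0],[0,0,0,0,0],[0,0,0,0,0]]' 25
python3 st.py
```

```text
time_s: 10.35
eef_pos: [556.1, 72.0, 154.5]
ee_rot: [-0.003, 0.813, -0.582, 0.005]
force: [-1.7, -1.7, 5.0]
grip_width: 0.104
t 10.35 chest xyz [-48.8  -1.1 154.5] grip z 8.5 F(chest) [-2.1 -1.   5. ] w 0.104 tilt -1.000
turn about tool z needed -0.0029
```

```bash
python3 -m inch '[[0,0,0,0,0.03],[0,0,0,0,0.04],[0,0,0,0,0.04],[0,0,0,0,0.04],[0,0,0,0,0.04]]' 25
python3 -m inch '[[0,0,-0.01,0,0.04],[0,0,-0.02,0,0.04],[0,0,-0.02,0,0.04],[0,0,-0.015,0,0.04],[0,0,0,0,0.04]]' 25
python3 st.py
python3 - <<'E'
from h import *
from m2 import cw
m=camera_model("wrist");a=capture("wrist");s=capture("scene");mt=camera_model("scene");tp=capture("top")
cv2.imwrite("pics/w5.png",a);cv2.imwrite("pics/s5.png",s);cv2.imwrite("pics/t5.png",tp)
b=cv2.resize(s[180:310,225:385],None,fx=2.5,fy=2.5,interpolation=2);a2=cv2.resize(a[100:425,120:520],(400,325))
cv2.imwrite("pics/v5.png",np.hstack([a2,b]))
for t in(1.2,1.3,1.36,1.45):
  p=cw([20-82*np.sin(t),-1.5,165+82*np.cos(t)]);print(t,proj(m,p)-[120,100],(proj(mt,p)-[225,180])*2.5+[400,0])
E
```

```text
time_s: 10.77
eef_pos: [555.3, 72.7, 152.3]
ee_rot: [-0.002, 0.813, -0.582, 0.003]
force: [-1.0, -0.6, 0.6]
grip_width: 0.468
time_s: 11.18
eef_pos: [554.3, 72.8, 220.9]
ee_rot: [-0.002, 0.813, -0.582, 0.002]
force: [-0.2, 0.0, 1.0]
grip_width: 0.474
t 11.18 chest xyz [-50.3   0.3 220.9] grip z 74.9 F(chest) [-0.2  0.1  1. ] w 0.474 tilt -1.000
turn about tool z needed -0.0028
1.2 [201.08007535 211.08549503] [657.76158901  88.76510367]
1.3 [200.94471368 209.58462226] [658.09629809  97.64560367]
1.36 [200.86706157 207.87921485] [658.16392553 103.48685488]
1.45 [200.75576849 204.31852047] [658.08149577 112.91090162]
```

View pics/v5.png

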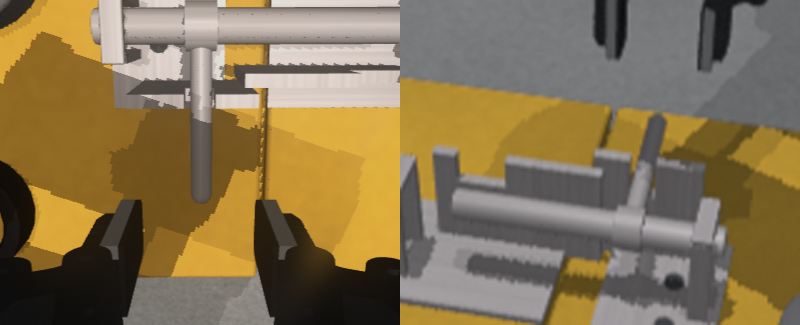

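The handle lies in the notch. Its tip is at crop (656,114), against a predicted row of 113 at 1.45 rad and 103 at 1.36 rad. The fingers are clear, so I hand in.

Run:
```python
from h import *
# bystander check: filter/roll change between top views
a=cv2.imread("pics/top.png");b=cv2.imread("pics/t5.png")
print(cv2.absdiff(a,b)[150:320,170:250].mean())
from rig import finish_job
print(finish_job(), telemetry.sense()["time_s"])
```

```text
12.084558823529411
the job is handed in; nothing more can be done
the job is handed in; nothing more can be done
```

The chest is bolted and the job is handed in, at about 11.5 s of the 64 s allowed. I pinched the handle, raised it to about 0.49 rad from upright, and slid the bolt across to about 88 mm. The notch turned out to sit about 3.5 mm past its nominal place. I turned the handle down into it in small steps until it stopped on the floor, then let go and backed straight up.

- **Handle:** the scene picture puts it at about 1.45 rad, down between the keeper's two plates. The tool's own position gave about 1.44 rad. The last 4.5 mm of commanded press moved it only 0.7 mm.
- **Forces:** the readings I took stayed at about 11 N or less at the wrist, and about 5 N while pressing on the floor. These are readings between moves, so a brief peak inside a move would not show.
- **Gripper:** it was open and the fingertips were about 40 mm above the handle at hand-in, touching nothing.
- **Filter and roll (not settled):** my before/after comparison of the top view proved nothing. The mean difference was 12 grey levels, probably the arm and its shadow over that area. The arm stayed above and to the side of both, and I saw no sign of contact.

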